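# Check a punch's cutting edge under the loupe

### The job

The steel punch in the nest of the inspection stand wants its cutting end looked at. Slide the barrel bolt of the stand fully home through its keeper so that the punch is locked in, then take the loupe off its wooden rest by the handle and hold it level, lens centred above the tip of the punch's narrower, cutting end (the one by the dark slot, sticking out of the nest), at the height marked by the disc collar on the stand's post. Finish there, still holding the loupe steady and clear of everything; do not shift the collar, the punch or the other things on the table.

Things in the scene. Friction and masses are not known exactly. Their poses are not given: they have to be found in the camera images.
- stand: Fixed aluminium plate, 10 mm thick, x -104 to +92, y -65 to +71 mm in its frame; origin on the table under the nest. Nest: two low rails along y at x = 0. Bolt along x at y = +30, 28.5 mm up, through guides at x = -90 and -18 (8 mm thick, 17 wide, tops 36 mm up) and, when home, over the punch into the like keeper at x = +18. Post 10 mm thick, 140 mm high at x = +72, y = -33.
- bolt (a joint): Travel of the barrel bolt in m: 0 is fully drawn back, 0.038 is fully home in the keeper (hard stop). It grows as the bolt slides along the stand's +x axis. It starts at 0 to 0.008, slides with about 2 N of friction and stays where it is left.
- bolt_knob (a point): Middle of the bolt's upright steel knob: a round head 14 mm across, 10 mm high on a 10 mm stem; point 58.5 mm above the table, 5 mm below the knob's top. It moves with the bolt; home at x = -36, y = +30 mm in the stand's frame.
- collar_mark (a point): Centre of the dark disc collar (26 mm across, 6 mm thick, small nib towards the punch) on the post's axis, at half the disc's thickness: its height is the focal height for the middle of the lens, 85 to 120 mm above the table, different every time. Held by friction only.
- punch: Loose steel drive punch 90 mm long, 12 mm thick, lying in the nest along the stand's y axis; origin under its middle, 10 mm above the table. The cutting end, narrower and next to the dark slot in the side, is at the punch's +y, which is the stand's -y; it sticks out of the rails, on the post's side.
- punch_tip (a point): Centre of the cutting end of the punch, on its axis, 16 mm above the table; it is about 72 mm from the post's axis.
- loupe: Hand loupe: lens in a dark ring 66 mm across, 10 mm thick, with a wooden handle in the same plane. Origin: lens centre; z: lens axis, up on the rest; the handle points along -x: a flat-sided bar 14 mm wide, 12 mm high, from x = -52 to -142 mm, centred on y = 0, z = 0. 50 to 80 g, balancing about 70 mm from the lens centre.
- rest: Fixed wooden rest; origin on the table under the middle of the handle, x towards the lens (centre at x = +95 mm, 41 mm up). A rail 18 mm wide, 6 mm high runs under the loupe; a pad at x = +121 (40 mm wide, 36 high) carries the rim, a fork at x = -38 (12 mm long, 30 wide over its cheeks, 44 high) the handle end. From x = -25 to +35 the handle is free on both sides. Lift straight up.
- spool: Bystander: spool of ochre thread, 43 mm across, 52 mm high, standing. Leave alone.
- beeswax: Bystander: yellow cake of wax, 38 x 58 x 17 mm. Leave alone.
- saddle_tree: Bystander: small dark moulded plastic saddle tree, 28 x 42 x 40 mm, standing on its legs. Leave alone.
There are look-alikes about, which are no part of the job. Leave any yellow look-alike of the rest alone.

How it is judged:
On the way, in this order (a step that is already met when the one before it is completed fails the run):
1. the barrel bolt is fully home in its keeper (value of joint bolt above 0.034 m), for 0.2 s.
2. the loupe is held level above the cutting end of the punch at the collar's height (horizontal distance between loupe and punch_tip below 0.012 m and z of loupe in the frame of collar_mark between -0.007 and 0.007 m and angle between loupe's own z axis and vertical below 0.14 rad and contact force between the fingers and loupe above 1 N), for 0.3 s.
At the end, for the whole second after the job is handed in: Bolt within 4 mm of home; loupe held still by the gripper, clear of stand, punch and rest; lens centre within 12 mm sideways of the cutting end, within 7 mm of the collar in height, within 8 degrees of level; punch moved under 8, collar 4, bystanders 20 mm (all of step 2 and value of joint bolt above 0.034 m and linear speed of loupe below 0.02 m/s and contact force between loupe and stand below 0.1 N and contact force between loupe and punch below 0.1 N and contact force between loupe and rest below 0.1 N and distance of punch_tip from where it was at the start of the episode below 0.008 m and distance of collar_mark from where it was at the start of the episode below 0.004 m and distance of each of spool, beeswax, saddle_tree from where it was at the start of the episode below 0.02 m); the arm keeps its last pose, push and grip.
It fails at once if the collar was shifted (distance of collar_mark from where it was at the start of the episode above 0.004 m).
It fails at once if the punch was shifted in its nest (distance of punch_tip from where it was at the start of the episode above 0.008 m).
It fails at once if a bystander was disturbed (distance of any of spool, beeswax, saddle_tree from where it was at the start of the episode above 0.02 m).
It also fails if it takes over 51 s, if anything falls off the work surface, if the arm or the gripper's body presses on something with over 40 N, if the wrist force passes 120 N, or if a joint passes its speed limit or range.

### The arm

A 6-joint arm with a two-finger parallel gripper is mounted at the origin on a cart in front of the work surface, level with it; the furniture and walls round the work are solid. World frame = base frame: x ahead of the robot, y to its left, z up, the work surface at z = 0. Lengths are in m, angles in rad, forces in N, time in s.
With the tool pointing down it reaches from about 0.325 to 0.775 m from the base axis. Payload 9.3 kg.
Tool frame: the origin (TCP) lies at the very end of the fingers, on their centre line; the grasp point (between the pads) lies 19 mm behind it (grip_depth is the distance from the TCP to the grasp point, in m); z points along the fingers, y is the line along which they close (so a half turn about z gives the same grasp; the last joint's range is limited). The gripper opens to 85 mm and grips with 20 to 120 N. Pads are 22 mm wide; open, the fingers measure 114 mm over their backs; the gripper's body (76 mm by 85 mm) begins 54 mm behind the grasp point. The pads swing forward as they close: fully open they stand 13 mm farther back than shut.
Start: joints at [-1.326, 0.259, 0.021, 1.334, 0, 1.418], TCP at [0.213, -0.507, 0.231] pointing down, gripper open.
Joint ranges: [-3.04, 3.04], [-0.91, 1.82], [-1.04, 1.36], [-1.92, 1.95], [-1.52, 1.45], [-3.14, 3.14]. Speed limits (rad/s): [2.22, 2.22, 2.79, 3.14, 3.14, 3.14].

### API

Orientations are given as a unit quaternion [w, x, y, z].
In Python, from station import sense, snapshot, finish_job, grip_depth gives the robot as it stands. The module is installed in compiled form; this text tells all that it offers.
- The arm moves only by the shell command python3 -m inch 'ROWS' [FORCE]. ROWS is JSON, a list of rows, each a list of 3 entries, a list of its own where there are three numbers: the shift along the tool's x, y, z in m, then the turn, a rotation vector about the tool's x, y, z in degrees, then the finger opening in m, from 0 to 0.0854. A call has 1 to 20 rows; each row is the pose to reach, as a shift and turn from the pose commanded when the call began, along the tool's axes at that moment; what a row does not reach only later rows make up. A row lasts 1/12 s, in which the tool goes at most 41.7 mm and 7.16 degrees, less where a joint would pass 70% of its speed; a pose out of reach is approached as far as the arm can. A call with a gripper value outside its range is refused whole. The fingers move at their own pace and stop on an object; FORCE is the grip in N (left out, the last holds). Time passes only in rows, so rows that repeat a pose let the fingers close. It gives the time, the measured TCP pose, the force, the opening and the grip force at its end, in the units of the state.
- sense(): the state, without advancing time (a new reading comes with each control period).
- snapshot(name): name is "side" or "top" or "wrist"; returns a dict with "image" (480x640x3 uint8, red, green, blue), "camera_matrix" (3x3 intrinsics, pixels), "extrinsics" (4x4, takes a point from world to camera coordinates); the wrist camera has in their place "mount" (4x4, takes a point from camera to tool coordinates, whose origin is the TCP and whose axes are the flange's). Camera axes: x right, y down, z forward; pixel columns grow to the right and rows downward; lengths in m; the calibration is good to about 2 mm. A picture is of the moment at which its call begins: read the wrist's pose just before it. There is no depth.
- finish_job(): hands the job in; it is judged then, once.
The state is a dict: "t": time; "joint_pos": joint angles; "joint_vel": joint speeds; "tau": joint torques, N m; "tool_pos": TCP position; "orientation": TCP orientation; "force": force on the tool from outside, world axes, zero at the start; "torque": the same for the moment, N m; "grip_width": finger opening in m; "finger_force": force on a finger pad.
Only numpy, scipy, OpenCV 4.12 (cv2) and the standard library are available. Lean on these libraries where they do the work, as an engineer would, in place of code of your own. Each camera call takes 0.05 s, during which the arm holds its last target. There are 200 camera calls.

## Working session

There is one attempt and no reset: what is moved stays moved. The work goes in short steps, Python scripts to look and compute and a shell command to move; the robot and the scene stay as the last step left them, time stands still between calls to the robot, and variables do not carry over. Pictures are saved under pics/ and viewed, at most 10 in all, crops included, and the job is handed in when it is done.

```bash
mkdir -p pics
python3 - <<'E'
from station import sense,snapshot,grip_depth
import cv2,numpy as np
print(grip_depth,sense())
for n in("top","side"):
    s=snapshot(n);cv2.imwrite(f"pics/{n}0.png",s["image"][:,:,::-1])
    np.savez(f"pics/{n}0.npz",**s)
    print(n,s["camera_matrix"].round(1).tolist(),s["extrinsics"].round(3).tolist())
E
```

```text
0.0187 {'t': 0.0, 'joint_pos': array([-1.32560709e+00,  2.59209524e-01,  2.07503708e-02,  1.33370457e+00,
        2.85952527e-05,  1.41818530e+00]), 'joint_vel': array([ 0.00024513, -0.00138348,  0.00203664, -0.00059811,  0.0014645 ,
        0.00103474]), 'tau': array([-1.14853287e-04, -5.55639589e+01,  3.44529390e+01,  1.37196484e-02,
       -7.91161347e-05,  6.44902329e-06]), 'tool_pos': array([ 0.21299333, -0.50677524,  0.23065227]), 'orientation': array([-6.83628918e-04,  9.80284268e-01,  1.97591211e-01, -1.73542346e-05]), 'force': array([-0.46745833,  0.03491884,  1.20617302]), 'torque': array([-0.02246111,  0.01218598,  0.027611  ]), 'finger_force': 0.0, 'grip_width': 0.08528119709959142}
top [[570.2, 0.0, 320.6], [0.0, 570.2, 236.6], [0.0, 0.0, 1.0]] [[-0.01, -0.999, -0.034, 0.023], [-0.99, 0.015, -0.14, 0.552], [0.14, 0.032, -0.99, 0.949], [0.0, 0.0, 0.0, 1.0]]
side [[545.6, 0.0, 321.5], [0.0, 545.6, 242.4], [0.0, 0.0, 1.0]] [[-0.836, -0.549, 0.022, 0.454], [-0.347, 0.497, -0.795, 0.274], [0.426, -0.672, -0.606, 0.926], [0.0, 0.0, 0.0, 1.0]]
```

View pics/top0.png

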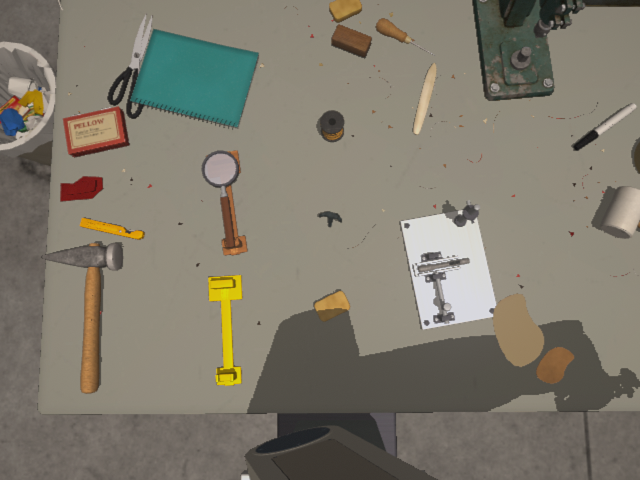

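View pics/side0.png

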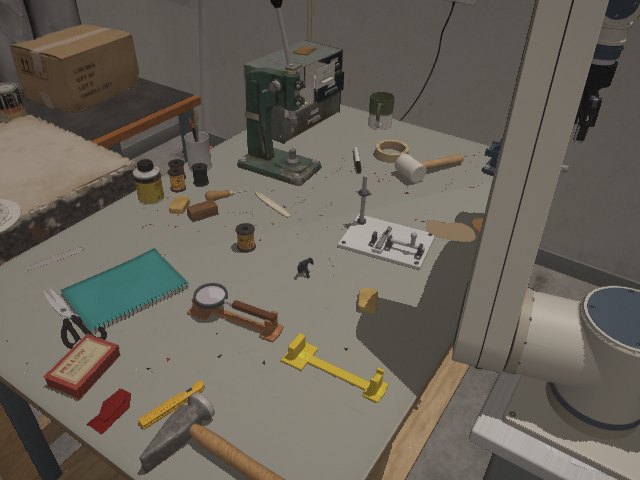

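Run:
```python
import cv2,numpy as np
t=cv2.imread("pics/top0.png");s=cv2.imread("pics/side0.png")
f=lambda im,x,y,w,h,k:cv2.resize(im[y:y+h,x:x+w],None,fx=k,fy=k,interpolation=cv2.INTER_CUBIC)
a=f(t,390,195,120,145,4)   # 480x580
b=f(t,190,140,75,145,4)      # 300x580
cv2.imwrite("pics/c1.png",np.hstack([a,b]))
a=f(s,330,170,120,100,5) 
b=f(s,180,275,110,70,5)
cv2.imwrite("pics/c2a.png",a);cv2.imwrite("pics/c2b.png",b)
```

```text
(no output)
```

View pics/c1.png

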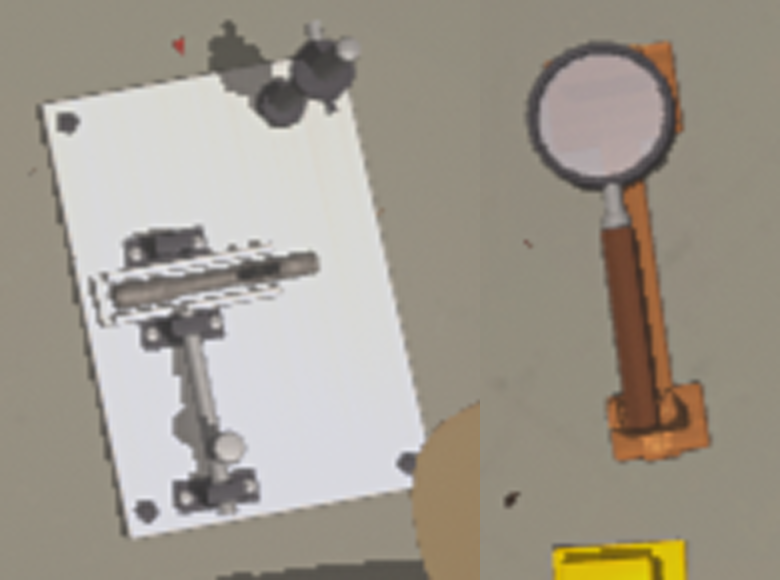

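View pics/c2a.png

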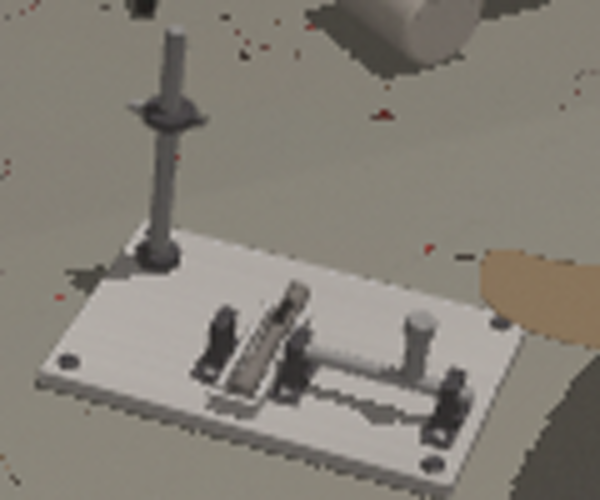

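```bash
cat > h.py <<'E'
import numpy as np,cv2
from scipy.optimize import least_squares
from scipy.spatial.transform import Rotation as R
C={n:np.load(f"pics/{n}0.npz") for n in("top","side")}
def proj(n,P):
    E=C[n]["extrinsics"];p=np.asarray(P)@E[:3,:3].T+E[:3,3];q=p@C[n]["camera_matrix"].T
    return q[...,:2]/q[...,2:]
def onz(n,uv,z):
    E=C[n]["extrinsics"];d=E[:3,:3].T@np.linalg.solve(C[n]["camera_matrix"],[*uv,1]);o=-E[:3,:3].T@E[:3,3]
    return o+d*(z-o[2])/d[2]
def w(p,X):
    c,s=np.cos(p[2]),np.sin(p[2]);X=np.asarray(X,float)
    return np.stack([p[0]+c*X[...,0]-s*X[...,1],p[1]+s*X[...,0]+c*X[...,1],X[...,2]],-1)
E
python3 - <<'E'
from h import *
T=lambda x,y:(390+x/4,195+y/4)
S=lambda x,y:(330+x/5,170+y/5)
obs=[("top",T(40,103),"A"),("top",T(428,487),"D"),("top",T(130,537),"B"),("top",T(318,262),"tip"),("top",T(229,447),"knob"),("top",T(347,48),"post"),("top",T(324,70),"col"),
("side",S(38,375),"A"),("side",S(527,330),"D"),("side",S(450,484),"B"),("side",S(302,290),"tip"),("side",S(420,320),"knob"),("side",S(175,30),"post"),("side",S(170,112),"col")]
def pts(p):
    return dict(A=(.092,.071,.010),D=(-.104,-.065,.010),B=(-.104,.071,.010),tip=(p[5],p[6],.016),knob=(-.074+p[3],.030,.0635),post=(.072,-.033,p[7]),col=(.072,-.033,p[4]))
def f(p):
    P=pts(p);return np.concatenate([proj(n,w(p,P[k]))-uv for n,uv,k in obs])
r=least_squares(f,[.4,-.2,.1,.004,.1,0,-.045,.14],loss="soft_l1")
p=r.x;print(p.round(4))
for o,e in zip(obs,f(p).reshape(-1,2)):print(o[0],o[2],e.round(1))
for k,v in pts(p).items():print(k,w(p,v).round(4))
# loupe
a=onz("top",(220.5,168.75),.046);b=onz("top",(231.25,246.25),.047);print(a,b,np.linalg.norm(a-b))
print(onz("side",(211,296),.046),onz("side",(277,323),.047))
E
```

```text
[ 5.039e-01 -2.100e-01  1.627e-01  2.400e-03  9.480e-02 -5.000e-04
 -3.360e-02  1.383e-01]
top A [-0. -0.]
top D [2.1 0.1]
top B [-0.8  1.2]
top tip [-0.   0.5]
top knob [-0.4  0.5]
top post [0.3 0.7]
top col [-0.3  0.3]
side A [-0.8 -1.7]
side D [-0.  -2.5]
side B [-0.4 -0. ]
side tip [-0.6 -0.7]
side knob [-0.4 -0.8]
side post [-0.3 -0.1]
side col [-0.6 -0.3]
A [ 0.5831 -0.1251  0.01  ]
D [ 0.4118 -0.291   0.01  ]
B [ 0.3897 -0.1568  0.01  ]
tip [ 0.5088 -0.2433  0.016 ]
knob [ 0.4283 -0.192   0.0635]
post [ 0.5803 -0.2309  0.1383]
col [ 0.5803 -0.2309  0.0948]
[0.6748405 0.1909764 0.046    ] [0.53685986 0.17007744 0.047     ] 0.13955795660549586
[0.66959682 0.19670483 0.046     ] [0.52108504 0.18307842 0.047     ]
```

View pics/c2b.png

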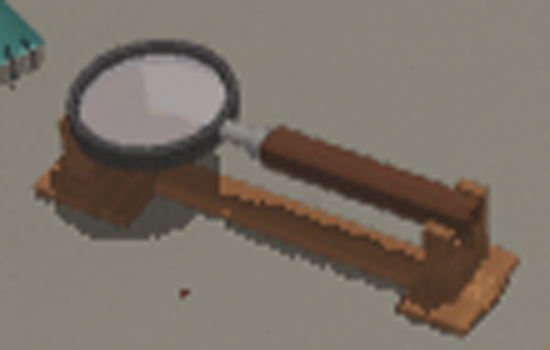

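```bash
cat >> h.py <<'E'
def go(x,y,z,yaw):
    "shift (tool axes, mm) and turn (deg) from now to a tool-down pose with tool x at yaw"
    from station import sense
    s=sense();q=s["orientation"];M=R.from_quat(q[[1,2,3,0]])
    d=M.inv().apply(np.array([x,y,z])-s["tool_pos"])*1000
    G=R.from_matrix(np.array([[np.cos(yaw),np.sin(yaw),0],[np.sin(yaw),-np.cos(yaw),0],[0,0,-1]]))
    print("shift mm",d.round(1),"turn",(M.inv()*G).as_rotvec(degrees=True).round(2),"t",round(s["t"],2))
def wpose():
    from station import sense,snapshot
    s=sense();T=np.eye(4);T[:3,:3]=R.from_quat(s["orientation"][[1,2,3,0]]).as_matrix();T[:3,3]=s["tool_pos"]
    c=snapshot("wrist");c["c2w"]=T@c["mount"];return c
def won(c,uv,z):
    T=c["c2w"];d=T[:3,:3]@np.linalg.solve(c["camera_matrix"],[*uv,1]);o=T[:3,3]
    return o+d*(z-o[2])/d[2]
E
python3 -c "
from h import *
from station import snapshot
print(snapshot('wrist')['mount'].round(3).tolist())
go(.428,-.192,.17,.163)"
```

```text
[[-0.0, -0.95, -0.313, 0.081], [1.0, 0.0, -0.0, 0.001], [0.0, -0.313, 0.95, -0.144], [0.0, 0.0, 0.0, 1.0]]
shift mm [ 320.2 -206.9   61.1] turn [-0.06 -0.   13.45] t 0.15
```

```bash
python3 -m inch '[[[0.16,-0.1,0.03],[0,0,6],0.06],[[0.16,-0.1,0.03],[0,0,6],0.06],[[0.16,-0.1,0.03],[0,0,6],0.06],[[0.16,-0.1,0.03],[0,0,6],0.06],[[0.16,-0.1,0.03],[0,0,6],0.06],[[0.32,-0.207,0.061],[0,0,13.4],0.06],[[0.32,-0.207,0.061],[0,0,13.4],0.06],[[0.32,-0.207,0.061],[0,0,13.4],0.06],[[0.32,-0.207,0.061],[0,0,13.4],0.06],[[0.32,-0.207,0.061],[0,0,13.4],0.06],[[0.32,-0.207,0.061],[0,0,13.4],0.06],[[0.32,-0.207,0.061],[0,0,13.4],0.06],[[0.32,-0.207,0.061],[0,0,13.4],0.06],[[0.32,-0.207,0.061],[0,0,13.4],0.06]]' 20
python3 - <<'E'
from h import *
c=wpose();np.savez("pics/w1.npz",**c);cv2.imwrite("pics/w1.png",c["image"][:,:,::-1])
go(.428,-.192,.17,.163)
E
```

```text
t: 1.32
tool_pos: [0.4276, -0.1931, 0.1704]
orientation: [0.0, 0.997, 0.081, -0.0]
force: [0.0, 0.1, -0.6]
grip_width: 0.0602
finger_force: 0.0
shift mm [ 0.7 -1.2  0.4] turn [ 0.02 -0.   -0.04] t 1.37
```

View pics/w1.png

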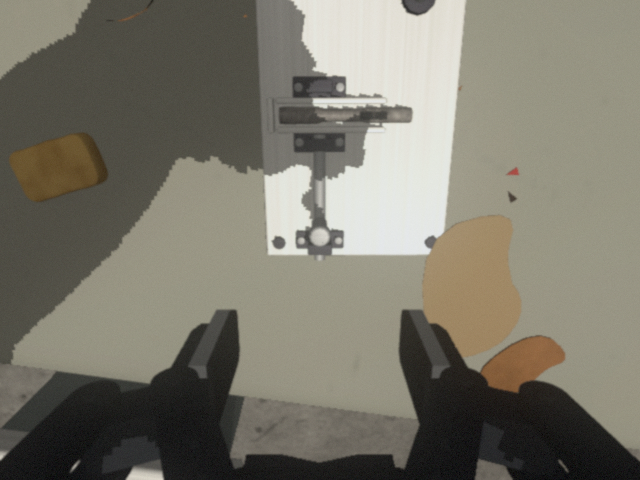

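Run:
```python
from h import *
c=np.load("pics/w1.npz")
k=won(c,(319,236.5),.0635);t=won(c,(412,114.5),.018);e=won(c,(277,116),.018)
print("knob",k,"tip",t,"butt",e)
b1,b2=won(c,(319.5,87),.036),won(c,(319.5,143),.036)
print("keeper/guide",b1,b2)
for z in [.010]:
    B,D=won(c,(268.5,254.5),z),won(c,(443.5,254.5),z);print(B,D,np.linalg.norm(B-D),np.arctan2((B-D)[1],(B-D)[0])-np.pi/2)
print("punch yaw",np.arctan2((e-t)[1],(e-t)[0])-np.pi/2,np.linalg.norm(e-t))
go(k[0],k[1],.041,.163)
```

```text
knob [ 0.42941488 -0.19336412  0.0635    ] tip [ 0.51094561 -0.24381369  0.018     ] butt [ 0.49515661 -0.15371267  0.018     ]
keeper/guide [ 0.51740267 -0.17922434  0.036     ] [ 0.48372418 -0.18477466  0.036     ]
[ 0.39199966 -0.15996903  0.01      ] [ 0.41393364 -0.29348036  0.01      ] 0.13530104903308934 0.16283100030385467
punch yaw 0.17347532556259626 0.09147396642981234
shift mm [  1.9   0.3 129.4] turn [ 0.02 -0.   -0.04] t 1.37
```

```bash
python3 -m inch '[[[0.002,0,0.04],[0,0,0],0.045],[[0.002,0,0.08],[0,0,0],0.045],[[0.002,0,0.11],[0,0,0],0.045],[[0.002,0,0.129],[0,0,0],0.045],[[0.002,0,0.129],[0,0,0],0.045],[[0.002,0,0.129],[0,0,0],0],[[0.002,0,0.129],[0,0,0],0],[[0.002,0,0.129],[0,0,0],0],[[0.002,0,0.129],[0,0,0],0],[[0.002,0,0.129],[0,0,0],0],[[0.002,0,0.129],[0,0,0],0]]' 25
```

```text
t: 2.28
tool_pos: [0.4307, -0.193, 0.0427]
orientation: [0.001, 0.997, 0.082, 0.001]
force: [-1.6, -3.4, 7.4]
grip_width: 0.0121
finger_force: 24.7
```

```bash
python3 -m inch '[[[0.006,0,0],[0,0,0],0],[[0.012,0,0],[0,0,0],0],[[0.018,0,0],[0,0,0],0],[[0.024,0,0],[0,0,0],0],[[0.03,0,0],[0,0,0],0],[[0.034,0,0],[0,0,0],0],[[0.037,0,0],[0,0,0],0],[[0.039,0,0],[0,0,0],0],[[0.039,0,0],[0,0,0],0],[[0.039,0,0],[0,0,0],0]]'
```

```text
t: 3.12
tool_pos: [0.466, -0.1869, 0.0425]
orientation: [0.002, 0.997, 0.081, -0.002]
force: [-17.0, -7.7, 16.1]
grip_width: 0.0124
finger_force: 25.3
```

```bash
python3 -m inch '[[[0.037,0,0],[0,0,0],0.05],[[0.037,0,0],[0,0,0],0.05],[[0.037,0,0],[0,0,0],0.05],[[0.037,0,0],[0,0,0],0.05],[[0.037,0,-0.04],[0,0,0],0.05],[[0.037,0,-0.08],[0,0,0],0.05],[[0.037,0,-0.12],[0,0,0],0.05],[[0.037,0,-0.16],[0,0,0],0.05],[[0.037,0,-0.16],[0,0,0],0.05],[[0.037,0,-0.16],[0,0,0],0.05]]'
python3 -c "
from h import *
go(.56,.175,.2,.15)"
```

```text
t: 3.95
tool_pos: [0.5051, -0.1799, 0.2038]
orientation: [0.001, 0.997, 0.082, 0.002]
force: [0.4, -0.4, -0.5]
grip_width: 0.05
finger_force: 0.0
shift mm [ 112.  -341.2    3.3] turn [ 0.16 -0.22  0.79] t 3.95
```

My 37 mm row was a slip: shifts are relative to the start of each call, so it drove the fingers forward instead of easing them back. I'm checking the bolt and punch before going on.

Run:
```python
from h import *
from station import snapshot
c=wpose();np.savez("pics/w2.npz",**c);a=c["image"][:,:,::-1]
s=snapshot("top")["image"][195:340,390:510,::-1]
cv2.imwrite("pics/w2.png",np.hstack([a[60:420,120:520],cv2.resize(s,(298,360),interpolation=cv2.INTER_CUBIC)]))
```

```text
(no output)
```

View pics/w2.png

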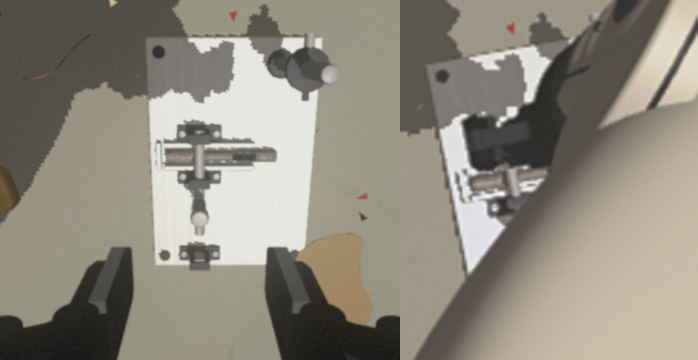

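```bash
python3 - <<'E'
from h import *
c=np.load("pics/w2.npz")
p=[.505,-.2108,.1635]
print("knob",won(c,(320,272),.0635),"home expected",w(p,(-.036,.03,.0635)))
print("tip",won(c,(396,215),.018))
for z in(.09,.095,.10):print(z,won(c,(426,130),z))
print("posttop",won(c,(450,134.5),.14),"base",won(c,(399,123),.012))
go(.56,.175,.2,.15)
E
python3 -m inch '[[[0.03,-0.1,0],[0,0,0],0.05],[[0.03,-0.1,0],[0,0,0],0.05],[[0.03,-0.1,0],[0,0,0],0.05],[[0.112,-0.341,0],[0,0,0],0.05],[[0.112,-0.341,0],[0,0,0],0.05],[[0.112,-0.341,0],[0,0,0],0.05],[[0.112,-0.341,0],[0,0,0],0.05],[[0.112,-0.341,0],[0,0,0],0.05],[[0.112,-0.341,0],[0,0,0],0.05],[[0.112,-0.341,0],[0,0,0],0.05],[[0.112,-0.341,0],[0,0,0],0.05],[[0.112,-0.341,0],[0,0,0],0.05]]'
python3 - <<'E'
from h import *
c=wpose();np.savez("pics/w3.npz",**c);cv2.imwrite("pics/w3.png",c["image"][:,:,::-1])
E
```

```text
knob [ 0.4703682  -0.18730639  0.0635    ] home expected [ 0.46459693 -0.1870599   0.0635    ]
tip [ 0.51132955 -0.24334679  0.018     ]
0.09 [ 0.5812792  -0.23285838  0.09      ]
0.095 [ 0.58134167 -0.23157862  0.095     ]
0.1 [ 0.58140413 -0.23029886  0.1       ]
posttop [ 0.58174577 -0.23200359  0.14      ] base [ 0.58200098 -0.23094927  0.012     ]
shift mm [ 113.  -340.4    0.9] turn [-0.03  0.04  0.79] t 4.05
t: 5.05
tool_pos: [0.5588, 0.175, 0.1997]
orientation: [0.0, 0.997, 0.082, -0.002]
force: [-0.1, -1.6, 0.1]
grip_width: 0.05
finger_force: 0.0
```

View pics/w3.png

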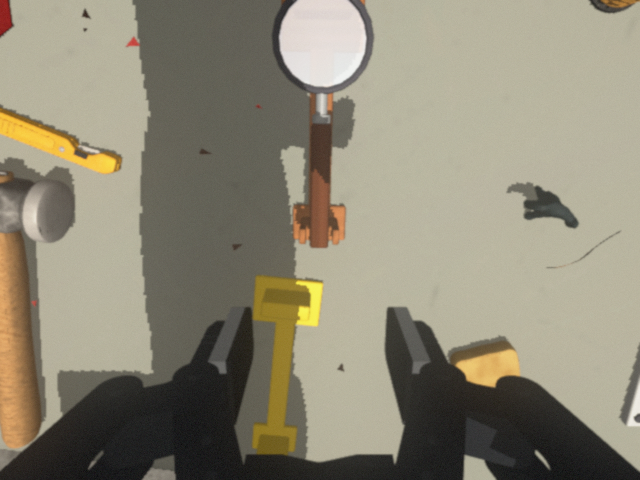

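Run:
```python
from h import *
c=np.load("pics/w3.npz")
L=won(c,(323,42),.044);e=won(c,(319.3,244),.047);s=won(c,(321,124),.047)
print("lens",L,"end",e,"start",s)
for a,b in((e,s),(e,L)):
    d=(b-a)[:2];print(np.linalg.norm(d),np.arctan2(d[1],d[0]))
yaw=np.arctan2(*(L-e)[1::-1]);m=L[:2]-.078*np.array([np.cos(yaw),np.sin(yaw)]);print(yaw,m)
go(*m,.025,yaw)
```

```text
lens [0.67638121 0.19136495 0.044     ] end [0.54015077 0.17111432 0.047     ] start [0.62562038 0.18417617 0.047     ]
0.0864619404312208 0.15165108264015895
0.13772734776209264 0.14756916258612304
0.14756916258612304 [0.59922896 0.17989628]
shift mm [ 41.    1.  175.1] turn [0.02 0.13 0.9 ] t 5.1
```

```bash
python3 -m inch '[[[0.02,0.0005,0.04],[0,0,0.8],0.05],[[0.041,0.001,0.08],[0,0,0.8],0.05],[[0.041,0.001,0.12],[0,0,0.8],0.05],[[0.041,0.001,0.15],[0,0,0.8],0.05],[[0.041,0.001,0.17],[0,0,0.8],0.05],[[0.041,0.001,0.177],[0,0,0.8],0.05],[[0.041,0.001,0.177],[0,0,0.8],0.05],[[0.041,0.001,0.177],[0,0,0.8],0.05],[[0.041,0.001,0.177],[0,0,0.8],0],[[0.041,0.001,0.177],[0,0,0.8],0],[[0.041,0.001,0.177],[0,0,0.8],0],[[0.041,0.001,0.177],[0,0,0.8],0],[[0.041,0.001,0.177],[0,0,0.8],0],[[0.041,0.001,0.177],[0,0,0.8],0],[[0.041,0.001,0.177],[0,0,0.8],0]]' 40
```

```text
t: 6.35
tool_pos: [0.6015, 0.1783, 0.026]
orientation: [-0.001, 0.997, 0.077, 0.001]
force: [-1.6, -0.2, 5.9]
grip_width: 0.0128
finger_force: 39.0
```

```bash
python3 -m inch '[[[0,0,-0.01],[0,0,0],0],[[0,0,-0.02],[0,0,0],0],[[0,0,-0.04],[0,0,0],0],[[0,0,-0.06],[0,0,0],0],[[0,0,-0.09],[0,0,0],0],[[0,0,-0.12],[0,0,0],0],[[0,0,-0.15],[0,0,0],0],[[0,0,-0.17],[0,0,0],0],[[0,0,-0.17],[0,0,0],0],[[0,0,-0.17],[0,0,0],0],[[0,0,-0.17],[0,0,0],0]]'
python3 - <<'E'
from h import *
from station import sense
c=wpose();np.savez("pics/w4.npz",**c);cv2.imwrite("pics/w4.png",c["image"][:,:,::-1])
print(sense()["tool_pos"],sense()["orientation"])
E
```

```text
t: 7.27
tool_pos: [0.6004, 0.1779, 0.1942]
orientation: [-0.001, 0.997, 0.077, -0.0]
force: [-0.0, 0.3, -1.6]
grip_width: 0.013
finger_force: 39.4
[0.60019483 0.1778675  0.19352611] [-9.86907955e-04  9.97006615e-01  7.73056471e-02 -8.20620504e-04]
```

View pics/w4.png

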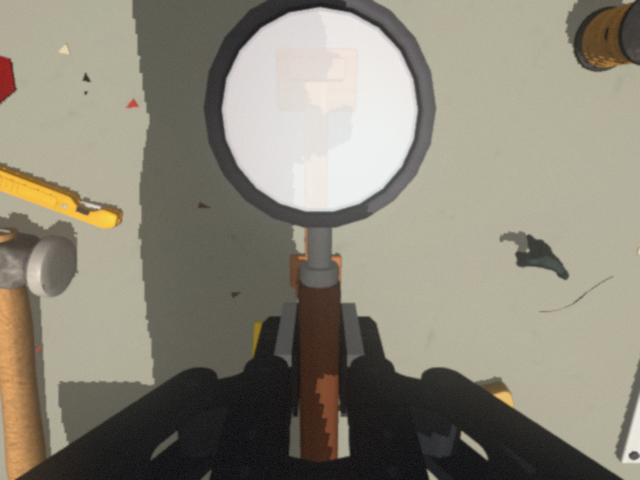

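```bash
cat > fit.py <<'E'
from h import *
import sys
def fit(f,rows=range(20,214,8),bad=()):
    c=np.load(f);im=c["image"].astype(int);K=c["camera_matrix"];m=np.linalg.inv(c["mount"])
    sat=im.max(2);g=cv2.GaussianBlur(im.max(2).astype(np.uint8),(3,3),0).astype(int)
    obs=[]
    for th in np.radians(np.r_[-20:201:6]):   # rays from ring centre, find inner bright->dark and dark->outer edge
        u0,v0=320,110;rr=np.arange(80,135);x=(u0+rr*np.cos(th));y=(v0+rr*np.sin(th))
        if y.min()<2 or abs(np.degrees(th)-90)<14:continue
        q=g[y.round().clip(0,479).astype(int),x.round().clip(0,639).astype(int)]
        i=np.argmax(np.diff(q[:40])<-40) ; 
        k=np.argmin(np.diff(q[:35])); obs.append((th,x[k]+.5*np.cos(th),y[k]+.5*np.sin(th)))
    o=np.array(obs)
    t=np.linspace(0,2*np.pi,181)
    def P(p,X): # loupe -> pixels ; p: x,y,z of lens in tool, pitch, roll
        Rt=R.from_euler("yx",p[3:5]).as_matrix()@np.diag([1,-1,-1])
        q=(X@Rt.T+p[:3])@m[:3,:3].T+m[:3,3];q=q@K.T;return q[:,:2]/q[:,2:]
    return c,o,P,g
E
python3 - <<'E'
from fit import *
c,o,P,g=fit("pics/w4.npz")
print(c["camera_matrix"].round(1).tolist());print(o.round(1)[::4].tolist())
(e,ax,an)=cv2.fitEllipse(o[:,1:].astype(np.float32));print("inner ellipse",e,ax,an)
# predictions for pitch hypotheses: rim top circle r=33, bottom circle
t=np.linspace(0,2*np.pi,361)
for z0 in(-.012,-.015,-.018):
  for ph in(-8,-4,0,4,8):
    p=[.0765*np.cos(np.radians(ph)),0,z0+.0765*np.sin(np.radians(-ph)),np.radians(ph),0]
    q=np.vstack([P(p,np.c_[.033*np.cos(t),.033*np.sin(t),0*t+s]) for s in(.005,-.005)])
    i=P(p,np.c_[.028*np.cos(t),.028*np.sin(t),0*t+.005])
    h=P(p,np.array([[-.052,-.007,.006],[-.052,.007,.006]]))
    print(z0,ph,"L%.0f R%.0f B%.0f"%(q[:,0].min(),q[:,0].max(),q[:,1].max()),"inner w/h %.3f"%(np.ptp(i[:,0])/np.ptp(i[:,1])),"hstart",h.round(0).tolist())
E
```

```text
[[418.5, 0.0, 318.8], [0.0, 418.5, 241.7], [0.0, 0.0, 1.0]]
[[-0.3, 411.6, 76.7], [0.1, 416.3, 116.7], [0.5, 405.2, 155.3], [0.9, 381.3, 188.4], [1.3, 344.6, 208.5], [2.2, 264.4, 192.5], [2.6, 235.6, 162.7], [3.0, 223.4, 123.6], [3.4, 225.3, 82.8]]
inner ellipse (319.446044921875, 110.11063385009766) (194.7071990966797, 202.767578125) 3.924891948699951
-0.012 -8 L213 R422 B223 inner w/h 0.964 hstart [[338.0, 279.0], [297.0, 279.0]]
-0.012 -4 L208 R427 B225 inner w/h 0.959 hstart [[339.0, 282.0], [296.0, 282.0]]
-0.012 0 L204 R431 B229 inner w/h 0.958 hstart [[339.0, 285.0], [296.0, 285.0]]
-0.012 4 L199 R436 B233 inner w/h 0.964 hstart [[339.0, 289.0], [296.0, 289.0]]
-0.012 8 L193 R441 B238 inner w/h 0.976 hstart [[339.0, 293.0], [296.0, 293.0]]
-0.015 -8 L210 R425 B225 inner w/h 0.964 hstart [[339.0, 283.0], [296.0, 283.0]]
-0.015 -4 L206 R429 B228 inner w/h 0.959 hstart [[339.0, 286.0], [296.0, 286.0]]
-0.015 0 L201 R434 B232 inner w/h 0.959 hstart [[339.0, 289.0], [296.0, 289.0]]
-0.015 4 L195 R439 B236 inner w/h 0.964 hstart [[340.0, 293.0], [295.0, 293.0]]
-0.015 8 L190 R445 B241 inner w/h 0.977 hstart [[340.0, 297.0], [295.0, 297.0]]
-0.018 -8 L208 R427 B228 inner w/h 0.965 hstart [[339.0, 287.0], [296.0, 287.0]]
-0.018 -4 L203 R432 B231 inner w/h 0.959 hstart [[340.0, 290.0], [295.0, 290.0]]
-0.018 0 L198 R437 B234 inner w/h 0.959 hstart [[340.0, 293.0], [295.0, 293.0]]
-0.018 4 L192 R442 B239 inner w/h 0.964 hstart [[340.0, 297.0], [295.0, 297.0]]
-0.018 8 L186 R448 B244 inner w/h 0.977 hstart [[340.0, 301.0], [295.0, 301.0]]
```

Run:
```python
from h import *
ps=.154
t=np.array([.510,-.2435])-.077*np.array([np.cos(ps),np.sin(ps)])
go(*t,.19,ps)
```

```text
shift mm [-231.1  402.4    3. ] turn [-0.12  0.09  0.04] t 7.32
```

```bash
python3 -m inch '[[[-0.01,0.018,0],[0,0,0],0],[[-0.025,0.044,0],[0,0,0],0],[[-0.043,0.075,0],[0,0,0],0],[[-0.062,0.108,0],[0,0,0],0],[[-0.08,0.14,0],[0,0,0],0],[[-0.098,0.171,0],[0,0,0],0],[[-0.116,0.202,0],[0,0,0],0],[[-0.134,0.233,0],[0,0,0],0],[[-0.152,0.264,0],[0,0,0],0],[[-0.17,0.296,0],[0,0,0],0],[[-0.188,0.327,0],[0,0,0],0],[[-0.205,0.357,0],[0,0,0],0],[[-0.22,0.383,0.001],[0,0,0],0],[[-0.228,0.397,0.002],[0,0,0],0],[[-0.231,0.402,0.003],[0,0,0],0],[[-0.231,0.402,0.003],[0,0,0],0],[[-0.231,0.402,0.003],[0,0,0],0],[[-0.231,0.402,0.003],[0,0,0],0]]'
python3 - <<'E'
from h import *
ps=.154
t=np.array([.510,-.2435])-.077*np.array([np.cos(ps),np.sin(ps)])
go(*t,.0808,ps)
E
```

```text
t: 8.82
tool_pos: [0.4346, -0.2538, 0.1901]
orientation: [-0.001, 0.997, 0.078, -0.0]
force: [-0.5, 0.8, -0.9]
grip_width: 0.0131
finger_force: 39.4
shift mm [ -0.9   1.7 109.3] turn [-0.17  0.02  0.09] t 8.82
```

```bash
python3 -m inch '[[[0,0.001,0.01],[0,0,0],0],[[0,0.001,0.025],[0,0,0],0],[[0,0.001,0.04],[0,0,0],0],[[0,0.001,0.055],[0,0,0],0],[[0,0.001,0.07],[0,0,0],0],[[0,0.001,0.085],[0,0,0],0],[[0,0.001,0.098],[0,0,0],0],[[0,0.001,0.106],[0,0,0],0],[[0,0.001,0.109],[0,0,0],0],[[0,0.001,0.109],[0,0,0],0],[[0,0.001,0.109],[0,0,0],0],[[0,0.001,0.109],[0,0,0],0]]'
python3 - <<'E'
from h import *
from station import snapshot,sense
ps=.154
t=np.array([.510,-.2435])-.077*np.array([np.cos(ps),np.sin(ps)])
go(*t,.0808,ps)
c=wpose();np.savez("pics/w5.npz",**c)
s=snapshot("side")["image"];np.save("pics/side5.npy",s)
a=c["image"][:300,150:470,::-1];b=cv2.resize(np.ascontiguousarray(s[165:265,330:450,::-1]),None,fx=4,fy=4,interpolation=cv2.INTER_CUBIC)
im=np.zeros((400,800,3),np.uint8);im[:300,:320]=a;im[:,320:]=b;cv2.imwrite("pics/f5.png",im)
E
```

```text
t: 9.82
tool_pos: [0.435, -0.2558, 0.0821]
orientation: [-0.001, 0.997, 0.077, 0.0]
force: [0.4, 0.1, -0.7]
grip_width: 0.0128
finger_force: 39.4
shift mm [-1.  -0.6  1.3] turn [-0.07 -0.05  0.05] t 9.82
```

View pics/f5.png

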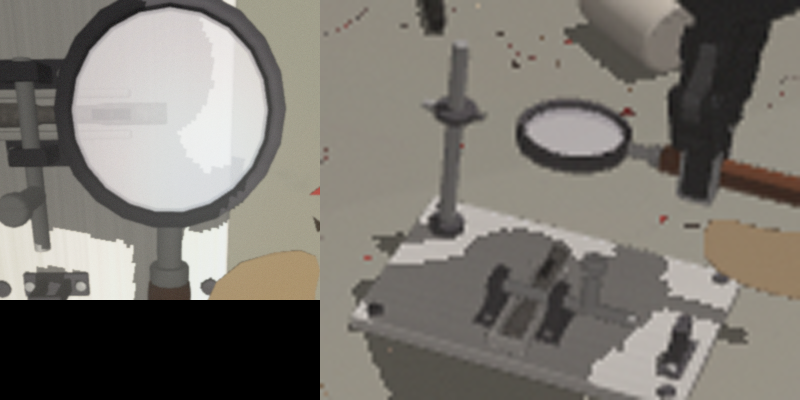

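Run:
```python
from h import *
c=np.load("pics/w5.npz");T=c["c2w"]
M=T@np.linalg.inv(c["mount"]);L=M[:3,:3]@[.077,.0005,-.0145]+M[:3,3];print("lens",L,"tip",won(c,(317,113),.018))
print("pred side",proj("side",L),"seen",(393.5,198.75))
t=np.linspace(0,2*np.pi,181);q=proj("side",np.vstack([L+np.c_[.033*np.cos(t),.033*np.sin(t),0*t+s] for s in(.005,-.005)]))
print("pred L R T B",q.min(0),q.max(0),"seen",330+(516-320)/4,330+(632-320)/4,165+97/4,165+172/4)
for z in(.09,.095,.1):print(z,proj("side",[.581,-.2315,z]))
print("seen collar",330+(454-320)/4,165+110/4)
for dz in(-.005,.005):print(proj("side",L+[0,0,dz]))
```

```text
lens [ 0.51112162 -0.24440175  0.0966803 ] tip [ 0.51084157 -0.24337054  0.018     ]
pred side [392.55368731 198.16319868] seen (393.5, 198.75)
pred L R T B [377.93438344 188.69176096] [407.29856942 207.99269077] seen 379.0 408.0 189.25 208.0
0.09 [363.06278778 193.68106058]
0.095 [363.2078992  191.85842348]
0.1 [363.35370343 190.02708452]
seen collar 363.5 192.5
[392.33506444 200.00275633]
[392.77337245 196.31470265]
```

```bash
python3 -m inch '[[[0,0,0.0015],[0,0,0],0],[[0,0,0.0015],[0,0,0],0],[[0,0,0.0015],[0,0,0],0],[[0,0,0.0015],[0,0,0],0],[[0,0,0.0015],[0,0,0],0],[[0,0,0.0015],[0,0,0],0],[[0,0,0.0015],[0,0,0],0],[[0,0,0.0015],[0,0,0],0],[[0,0,0.0015],[0,0,0],0],[[0,0,0.0015],[0,0,0],0],[[0,0,0.0015],[0,0,0],0],[[0,0,0.0015],[0,0,0],0]]' && python3 -c "
from station import finish_job
print(finish_job())"
```

```text
t: 10.92
tool_pos: [0.4346, -0.2557, 0.0799]
orientation: [-0.001, 0.997, 0.077, -0.0]
force: [-0.3, 0.4, 0.0]
grip_width: 0.0131
finger_force: 39.4
the job is handed in; nothing more can be done
None
```

I handed the job in at about 11 s with the bolt home and the loupe held level over the cutting end, about 1 mm off centre and within about 2 mm of the collar's height by my last measurements; the hand-in gave no verdict. One slip: after homing the bolt, the opening fingers drove 37 mm too far along it, but pictures showed the bolt still home and the punch in place.

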